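# Lock the setting ring on its arbor with the hitch pin

## Robot

A 7-joint arm with a two-finger parallel gripper is mounted at the origin on the work surface; the furniture and walls round the work are solid. World frame = base frame: x ahead of the robot, y to its left, z up, the work surface at z = 0. Lengths are in m, angles in rad, forces in N, time in s.
With the tool pointing down it reaches from about 0.425 to 0.875 m from the base axis. Payload 4.7 kg.
Tool frame: the origin (TCP) lies midway between the tips of the shut fingers; the grasp point (between the pads) lies 19 mm behind it; z points along the fingers, y is the direction in which the jaws open and shut (so a half turn about z gives the same grasp; the last joint's range is limited). The gripper opens to 87 mm and grips with 3 to 60 N. Pads are 19 mm wide; open, the fingers measure 117 mm over their backs; the gripper's body (75 mm by 190 mm) begins 51 mm behind the grasp point.
Start: joints at [0.014, 0.321, -0.07, 1.45, 0.023, 1.371, -0.057], TCP at [0.65, -0, 0.223] pointing down, gripper open.
Joint ranges: [-2.86, 2.86], [-0.3, 2.09], [-1.38, 1.24], [0.06, 2.45], [-1.56, 4.7], [0.09, 2.05], [-2.69, 2.69]. Speed limits (rad/s): [2.57, 2.57, 3.14, 3.14, 3.14, 3.14, 3.14].

## Interface

Orientations are given as a rotation vector (axis times angle).
In Python, from bench import monitor, eyes, order gives the robot as it stands. The module is installed in compiled form; this text tells all that it offers.
- The arm moves only by the shell command python3 -m pendant 'ROWS' [FORCE]. ROWS is JSON, a list of rows, each a list of 3 entries, a list of its own where there are three numbers: the turn, a rotation vector about the tool's x, y, z in degrees, then the shift along the tool's x, y, z in m, then the gripper command: -1 is fully open, 1 is shut, values between are in proportion. In form: [[[rx, ry, rz], [tx, ty, tz], hand], ...]. A call has 1 to 8 rows; each row shifts and turns the commanded pose from where the row before left it, along the tool's axes as they then stand; what a row does not reach is not made up. A row lasts 1/8 s, in which the tool goes at most 62.5 mm and 10.7 degrees, less where a joint would pass 70% of its speed; a pose out of reach is approached as far as the arm can. A call is refused whole if a number of a shift passes 0.0625 or a number of a turn 10.7, either way. A call with a gripper value outside its range is refused whole. The fingers move at their own pace and stop on an object; FORCE is the grip in N (left out, the last holds). Time passes only in rows, so rows that do not move let the fingers close. It gives the time, the measured TCP pose, the force and the opening at its end, in the units of the state.
- monitor.get_state(): the state, without advancing time (a new reading comes with each control period).
- eyes.get_image(name): name is "scene" or "side" or "wrist"; returns a dict with "color" (420x560x3 uint8, red, green, blue), "range_z" (420x560 float32, m along the optical axis (not along the pixel's ray), 0 where there is no reading), "fx", "fy", "cx", "cy" (pixels), "world_to_cam" (4x4, takes a point from world to camera coordinates). Camera axes: x right, y up, looking along -z (the intrinsics and any distortion apply to the point x, -y, -z); pixel columns grow to the right and rows downward; lengths in m; the calibration is good to about 2 mm. A picture is of the moment at which its call begins.
- order.close_job(): hands the job in, once; it reports no verdict.
The state is a dict: "time": time; "joint_positions": joint angles; "qd": joint speeds; "joint_torque": joint torques, N m; "position": TCP position; "tool_rot": TCP orientation; "ft_force": force on the tool from outside, world axes, zero at the start; "torque": the same for the moment, N m; "grip_width": opening from 0.0 (shut) to 1.0 (fully open).
Only numpy, scipy, OpenCV 4.12 (cv2) and the standard library are available. Lean on these libraries where they do the work, as an engineer would, in place of code of your own. Each camera call takes 0.05 s, during which the arm holds its last target.

## Task

Two identical arbor stands are on the desk; one carries the knurled setting ring on its horizontal shaft, the other is empty. On the stand with the ring, push the hitch pin fully home through the cross hole, then swing its sprung loop over the shaft end until it hangs shut, so that the ring cannot slip off. Leave the empty stand's pin and loop as they are, and the ring on its shaft.

Things in the scene. Friction and masses are not known exactly. Their poses are not given: they have to be found in the camera images.
- ring_stand: Fixed stand that carries the ring: base 150x80x12 mm, post 111 mm high, horizontal steel shaft 20 mm thick, axis 100 mm above the desk. Origin on the desk straight below the hitch pin; x along the shaft from its free end (x=-16 mm, roughly toward the robot) to the post (front at x=+99 mm); z up. The ring hangs at x=+55 to +90 mm, its top below 130 mm.
- hitch_pin_head (a point): Centre of the flat top of the hitch pin's push head (19 mm across). The pin, 8 mm thick, stands upright over the stand's origin, caught in the mouth of the shaft's vertical cross hole. Fully home this point is 136 mm above the desk; at the start 19 to 25 mm higher. A push down of 4 to 8 N moves it; friction keeps it where it is left.
- hitch_pin (a joint): How far the pin has gone down from its topmost position, in m: 0 to 0.006 at the start, 0.025 fully home (collar on the shaft).
- hitch_loop_end (a point): Middle of the far end of the pin's loop (5 mm steel wire, 40 mm wide outside, 30 mm inside, 55 mm from hinge to this point). The hinge crosses the pin 20 mm below the head's top, along the stand's y. At the start the loop leans back toward the post, 30 to 40 degrees from upright. Shut, it hangs down round the free shaft end.
- hitch_loop (a joint): Angle of the loop in rad: 0 leaning 40 degrees back toward the post (its stop), 0.70 upright, 2.27 level past the shaft end, 3.60 shut. Pushed from the post's side toward the free shaft end beyond upright, it falls and springs shut by itself; a fraction of a newton moves it.
- ring_gauge: Knurled steel setting ring, 54 mm outside diameter, 18 mm wide, bore about 28 mm, hanging loose on the shaft of the ring stand. Origin at the centre of one of its flat faces, z axis along the bore.
- spare_pin (a joint): Same as hitch_pin, on the empty stand (identical, without a ring): leave it up.
- spare_loop (a joint): Same as hitch_loop, on the empty stand: leave it leaning back.
Mind the look-alikes: they are no part of the job. Of the things like the ring_gauge, leave any that is pink; of the rest the larger one is meant.

How it is judged:
On the way, in this order (a step that is already met when the one before it is completed fails the run):
1. the hitch pin of the ring's stand is fully home while its loop is still open (value of joint hitch_pin above 0.021 m and value of joint hitch_loop below 1.5 rad), for 0.1 s.
2. its loop is swung shut over the shaft end (value of joint hitch_loop above 3.3 rad), for 0.2 s.
At the end, for the whole second after the job is handed in: The pin of the stand that carries the ring is home to within 4 mm, its loop hangs over the shaft end to within 0.3 rad (17 degrees) of fully shut, and the ring still hangs at rest on the shaft behind the pin (value of joint hitch_pin above 0.021 m and value of joint hitch_loop above 3.3 rad and x of ring_gauge in the frame of ring_stand above 0.012 m and z of ring_gauge in the frame of ring_stand above 0.08 m and linear speed of ring_gauge below 0.05 m/s); the robot touches nothing.
It fails at once if the empty stand's pin is pushed down beyond 10 mm or its loop is swung past upright (value of joint spare_pin above 0.01 m or value of joint spare_loop above 0.9 rad).
It also fails if it takes over 38 s, if anything falls off the work surface, if the arm or the gripper's body presses on something with over 40 N, if the wrist force passes 120 N, or if a joint passes its speed limit or range.

## Working session

There is one attempt and no reset: what is moved stays moved. The work goes in short steps, Python scripts to look and compute and a shell command to move; the robot and the scene stay as the last step left them, time stands still between calls to the robot, and variables do not carry over. Pictures are saved under pics/ and viewed, and the job is handed in when it is done.

```bash
mkdir -p pics
cat > h.py <<'E'
import numpy as np, cv2
from bench import monitor, eyes, order
def grab(n,tag):
    d=eyes.get_image(n); np.savez('pics/'+tag+'.npz',**d)
    cv2.imwrite('pics/'+tag+'.png',cv2.cvtColor(d['color'],cv2.COLOR_RGB2BGR)); return d
def cloud(d):
    z=d['range_z']; v,u=np.mgrid[:z.shape[0],:z.shape[1]]
    X=np.stack([(u-d['cx'])/d['fx']*z,-(v-d['cy'])/d['fy']*z,-z,np.ones_like(z)],-1)
    P=X@np.linalg.inv(d['world_to_cam']).T
    P=P[...,:3]; P[z==0]=np.nan; return P
E
python3 - <<'E'
from h import *
s=monitor.get_state(); print(s)
for n in ['scene','side','wrist']:
    d=grab(n,n+'0'); print(n,{k:(v.shape if hasattr(v,'shape') else v) for k,v in d.items()}); print(np.linalg.inv(d['world_to_cam']).round(3))
E
```

```text
{'time': 0.0, 'joint_positions': array([ 0.01411205,  0.3218247 , -0.07009829,  1.45168371,  0.0225931 ,
        1.37079712, -0.056895  ]), 'qd': array([ 1.71685337e-04,  6.58794249e-04, -2.27183936e-03, -1.63673566e-03,
        3.67316439e-05, -2.73643761e-03,  1.26744691e-03]), 'joint_torque': array([-2.58547143e-04, -4.91284704e+01, -4.03903294e-01, -3.12526345e+01,
       -6.40594075e-02,  4.37659642e-02,  1.61017233e-04]), 'position': array([ 6.49440603e-01, -4.71304013e-05,  2.21456146e-01]), 'tool_rot': array([-2.22048397, -2.22056213,  0.00223337]), 'ft_force': array([-0.2505699 ,  0.01861623, -0.02207311]), 'torque': array([ 0.00336573,  0.01922002, -0.01270869]), 'grip_width': 1.0032484709786902}
scene {'color': (420, 560, 3), 'range_z': (420, 560), 'fx': 510.3048577163065, 'fy': 510.3048577163065, 'cx': 274.8273435405528, 'cy': 205.77629123871696, 'world_to_cam': (4, 4)}
[[ 0.555  0.56  -0.615  0.07 ]
 [-0.832  0.359 -0.423 -0.372]
 [-0.016  0.747  0.665  0.706]
 [ 0.     0.     0.     1.   ]]
side {'color': (420, 560, 3), 'range_z': (420, 560), 'fx': 546.9777650389977, 'fy': 546.9777650389977, 'cx': 276.65379637368375, 'cy': 206.38598903582698, 'world_to_cam': (4, 4)}
[[-0.967 -0.196  0.162  0.728]
 [ 0.255 -0.716  0.65   0.617]
 [-0.011  0.669  0.743  0.833]
 [ 0.     0.     0.     1.   ]]
wrist {'color': (420, 560, 3), 'range_z': (420, 560), 'fx': 319.8452478730655, 'fy': 319.8452478730655, 'cx': 277.25199370387537, 'cy': 207.40241309596792, 'world_to_cam': (4, 4)}
[[ 1.     0.     0.002  0.649]
 [-0.     0.964  0.265  0.073]
 [-0.002 -0.265  0.964  0.384]
 [ 0.     0.     0.     1.   ]]
```

View pics/scene0.png

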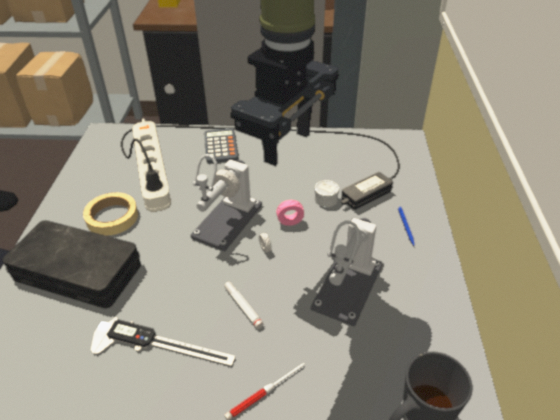

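View pics/side0.png

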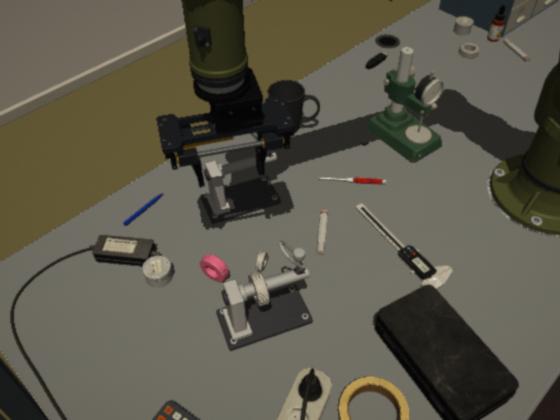

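View pics/wrist0.png

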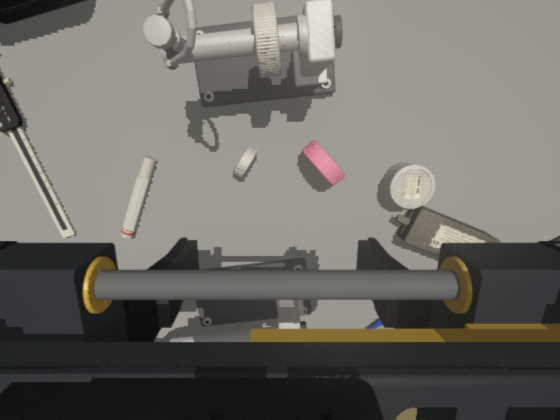

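Run:
```python
from h import *
for n in ['scene0','side0','wrist0']:
    d=dict(np.load('pics/'+n+'.npz')); P=cloud(d)
    C=cv2.cvtColor(d['color'],cv2.COLOR_RGB2BGR)
    box={'scene0':(185,140,90,110),'side0':(210,230,110,120),'wrist0':(130,0,220,110)}[n]
    x,y,w,h=box; cv2.imwrite('pics/c_'+n+'.png',cv2.resize(C[y:y+h,x:x+w],None,fx=600/max(w,h)*.9,fy=600/max(w,h)*.9,interpolation=cv2.INTER_CUBIC))
    S=P[y:y+h,x:x+w].reshape(-1,3); S=S[np.isfinite(S[:,0])]
    for lo,hi in [(.004,.02),(.104,.114),(.114,.14),(.14,.154),(.154,.165),(.165,.21)]:
        m=S[(S[:,2]>lo)&(S[:,2]<hi)]
        m=m[(m[:,1]>.08)]
        if len(m): print(n,lo,hi,len(m),m.min(0).round(3),m.max(0).round(3),np.median(m,0).round(4))
    m=S[(S[:,2]>.006)&(S[:,2]<.018)&(S[:,1]>.08)]
    print('base',cv2.minAreaRect(m[:,:2].astype(np.float32)*1000))
```

```text
scene0 0.004 0.02 2501 [0.554 0.085 0.004] [0.861 0.351 0.02 ] [0.6365 0.1398 0.0111]
scene0 0.104 0.114 583 [0.553 0.108 0.104] [0.699 0.159 0.114] [0.6331 0.1273 0.1089]
scene0 0.114 0.14 217 [0.564 0.107 0.114] [0.67  0.151 0.14 ] [0.6307 0.126  0.1197]
scene0 0.14 0.154 105 [0.562 0.106 0.14 ] [0.581 0.147 0.154] [0.5712 0.1212 0.1464]
scene0 0.154 0.165 114 [0.563 0.108 0.154] [0.589 0.147 0.165] [0.5745 0.1258 0.1574]
scene0 0.165 0.21 109 [0.583 0.108 0.165] [0.602 0.148 0.188] [0.5949 0.1259 0.1775]
base ((712.6498413085938, 188.69015502929688), (362.1298828125, 137.671630859375), 34.72943878173828)
side0 0.004 0.02 2884 [0.543 0.089 0.004] [0.72  0.197 0.02 ] [0.6206 0.1428 0.0119]
side0 0.104 0.114 1031 [0.556 0.115 0.104] [0.699 0.163 0.114] [0.6527 0.1376 0.1097]
side0 0.114 0.14 289 [0.566 0.113 0.114] [0.672 0.16  0.14 ] [0.6397 0.1389 0.1192]
side0 0.14 0.154 84 [0.564 0.111 0.14 ] [0.583 0.149 0.154] [0.5739 0.1359 0.1472]
side0 0.154 0.165 140 [0.563 0.111 0.154] [0.59  0.15  0.165] [0.5751 0.1298 0.1581]
side0 0.165 0.21 99 [0.584 0.113 0.165] [0.604 0.149 0.189] [0.5964 0.1393 0.1815]
base ((633.698974609375, 135.57579040527344), (149.83834838867188, 82.65843963623047), 6.007853984832764)
wrist0 0.004 0.02 5063 [0.559 0.088 0.004] [0.712 0.178 0.02 ] [0.6133 0.1147 0.012 ]
wrist0 0.104 0.114 4741 [0.556 0.109 0.104] [0.699 0.161 0.114] [0.6597 0.1335 0.1099]
wrist0 0.114 0.14 1582 [0.566 0.108 0.114] [0.671 0.154 0.14 ] [0.6395 0.1334 0.1196]
wrist0 0.14 0.154 403 [0.566 0.108 0.14 ] [0.583 0.148 0.154] [0.5741 0.1217 0.1435]
wrist0 0.154 0.165 880 [0.563 0.11  0.154] [0.588 0.146 0.165] [0.5737 0.1275 0.1584]
wrist0 0.165 0.21 557 [0.587 0.11  0.165] [0.603 0.136 0.189] [0.5994 0.1219 0.185 ]
base ((633.5094604492188, 134.63644409179688), (149.9065399169922, 80.36476135253906), 5.982847213745117)
```

View pics/c_wrist0.png

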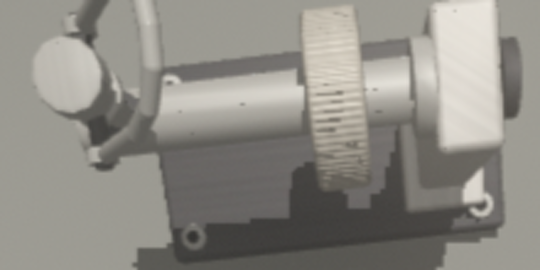

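Run:
```python
from h import *
for n in ['side0','wrist0','scene0']:
    d=dict(np.load('pics/'+n+'.npz')); P=cloud(d)
    box={'scene0':(185,140,90,110),'side0':(210,230,110,120),'wrist0':(130,0,220,110)}[n]
    x,y,w,h=box
    S=P[y:y+h,x:x+w].reshape(-1,3); S=S[np.isfinite(S[:,0])]; S=S[(S[:,1]>.08)&(S[:,1]<.2)&(S[:,0]<.72)]
    # shaft axis dir from shaft top & post
    m=S[(S[:,2]>.105)&(S[:,2]<.113)&(S[:,0]>.585)&(S[:,0]<.61)]
    print(n,'shaft top',m.mean(0).round(4),m[:,2].max().round(4))
    # head: top points within the head
    m=S[(S[:,2]>.1555)&(S[:,2]<.163)&(S[:,0]<.585)]
    print('head',len(m),cv2.minEnclosingCircle(m[:,:2].astype(np.float32)*1000),np.median(m[:,2]),m.mean(0).round(4))
    m=S[S[:,2]>.180]; print('loop end',m.min(0).round(4),m.max(0).round(4),m.mean(0).round(4))
    m=S[(S[:,2]>.115)&(S[:,0]>.61)]; print('ring',m.min(0).round(3),m.max(0).round(3))
# empty stand
d=dict(np.load('pics/scene0.npz')); P=cloud(d)[200:330,300:390].reshape(-1,3)
m=P[(P[:,2]>.006)&(P[:,2]<.018)]; print('spare base',cv2.minAreaRect(m[:,:2].astype(np.float32)*1000))
m=P[(P[:,2]>.15)&(P[:,2]<.2)]; print(m.min(0),m.max(0))
```

```text
side0 shaft top [0.5976 0.133  0.1085] 0.1127
head 116 ((581.1339111328125, 131.24691772460938), 18.41727638244629) 0.15813922954027954 [0.5737 0.1299 0.1582]
loop end [0.5933 0.1183 0.1801] [0.6036 0.1476 0.1891] [0.5992 0.1353 0.1853]
ring [0.63  0.118 0.115] [0.671 0.155 0.123]
wrist0 shaft top [0.5975 0.1302 0.1085] 0.1121
head 807 ((580.9375610351562, 127.8366928100586), 18.299457550048828) 0.15842431715745922 [0.5732 0.1279 0.1584]
loop end [0.5963 0.1145 0.1801] [0.6032 0.1362 0.1893] [0.6003 0.126  0.1855]
ring [0.629 0.117 0.115] [0.671 0.153 0.123]
scene0 shaft top [0.5968 0.127  0.1078] 0.111
head 81 ((582.0187377929688, 128.06185913085938), 19.413179397583008) 0.15761389475966148 [0.5741 0.128  0.158 ]
loop end [0.5938 0.1156 0.1801] [0.6018 0.1442 0.1881] [0.5979 0.128  0.1839]
ring [0.628 0.117 0.115] [0.664 0.149 0.123]
spare base ((669.6927490234375, -102.64544677734375), (310.6605224609375, 147.52340698242188), 31.46773910522461)
[ 0.54313732 -0.17349451  0.1501442 ] [ 0.58908564 -0.13363335  0.18282791]
```

The candidates for the ring, by wrist picture pixel, are:
- the knurled ring on the shaft of the left stand, at (266,40)
- the small loose ring on the desk, at (245,162)
- the pink ring, at (323,163)

The large knurled ring on the left stand is meant, and the crop confirms it. That stand's pin head is at (158,30), world (0.573, 0.128, 0.158), which fits the 155–161 mm expected. The base measures 150x80 mm with a yaw of about 6°. The empty stand is at y≈-0.15.

```bash
python3 -m pendant '[[[0,0,0],[0.032,-0.020,0],1],[[0,0,0],[0.032,-0.020,0],1],[[0,0,0],[0.032,-0.020,0],1],[[0,0,0],[0.032,-0.020,0],1]]' 20
python3 -m pendant '[[[0,0,10.5],[0,0,0],1],[[0,0,10.5],[0,0,0],1],[[0,0,10.5],[0,0,0],1],[[0,0,10.5],[0,0,0],1],[[0,0,10.5],[0,0,0],1],[[0,0,10.5],[0,0,0],1],[[0,0,10.5],[0,0,0],1],[[0,0,10.2],[0,0,0],1]]'
python3 -m pendant '[[[0,0,0],[0,0,0],1]]'
python3 - <<'E'
from h import *
from scipy.spatial.transform import Rotation as R
s=monitor.get_state(); print(s['position'],s['joint_positions'].round(2)); print(R.from_rotvec(s['tool_rot']).as_matrix().round(3))
grab('side','side1');d=grab('wrist','wrist1'); grab('scene','scene1')
a=[cv2.imread('pics/%s.png'%n) for n in ('side1','scene1')]
cv2.imwrite('pics/m1.png',np.hstack([cv2.resize(a[0][180:360,180:360],(400,400)),cv2.resize(a[1][60:260,140:340],(400,400))]))
E
```

```text
time: 0.65
position: [0.5691, 0.1289, 0.2222]
tool_rot: [-2.221, -2.221, 0.001]
ft_force: [0.2, 0.3, 0.1]
grip_width: 0.627
time: 1.65
position: [0.5698, 0.1279, 0.2222]
tool_rot: [3.137, 0.163, -0.001]
ft_force: [-0.1, -0.6, -0.1]
grip_width: 0.004
time: 1.78
position: [0.5698, 0.128, 0.2223]
tool_rot: [3.136, 0.176, -0.001]
ft_force: [0.3, -1.0, -0.4]
grip_width: 0.004
[0.56981715 0.12795132 0.2222848 ] [-0.24  0.18 -0.03  1.62  0.01  1.34 -1.73]
[[ 0.994  0.112 -0.   ]
 [ 0.112 -0.994 -0.   ]
 [-0.     0.    -1.   ]]
```

View pics/m1.png

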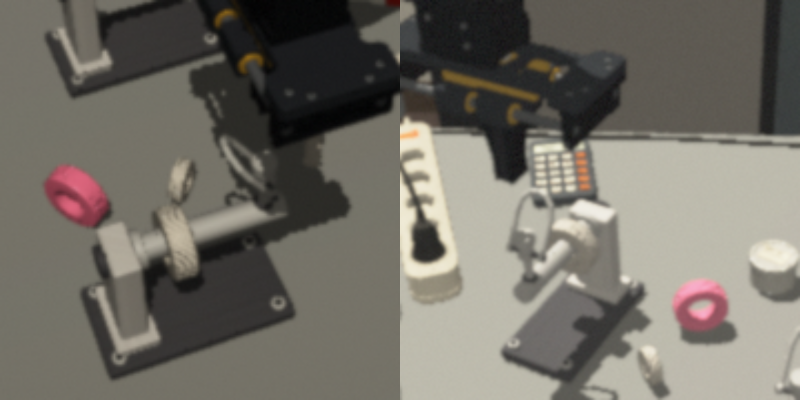

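View pics/wrist1.png

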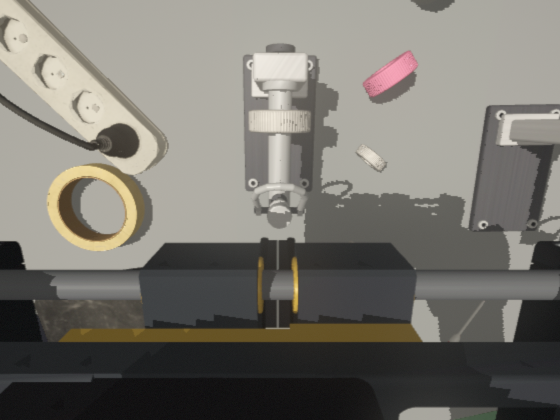

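The closed fingers are lined up with the shaft: the fingers are at column ~278 and the shaft and loop at ~280. I'm going down in stages.

```bash
python3 -m pendant '[[[0,0,0],[0,0,0.014],1],[[0,0,0],[0,0,0.014],1],[[0,0,0],[0,0,0.014],1],[[0,0,0],[0,0,0.012],1],[[0,0,0],[0,0,0],1]]'
python3 - <<'E'
from h import *
grab('side','side2');grab('wrist','wrist2'); grab('scene','scene2')
a=[cv2.imread('pics/%s.png'%n) for n in ('side2','scene2')]
cv2.imwrite('pics/m2.png',np.hstack([cv2.resize(a[0][200:340,200:340],(400,400)),cv2.resize(a[1][100:240,160:300],(400,400))]))
E
```

```text
time: 2.55
position: [0.5691, 0.1277, 0.167]
tool_rot: [3.136, 0.173, -0.004]
ft_force: [-0.7, 0.2, -0.2]
grip_width: 0.004
```

View pics/m2.png

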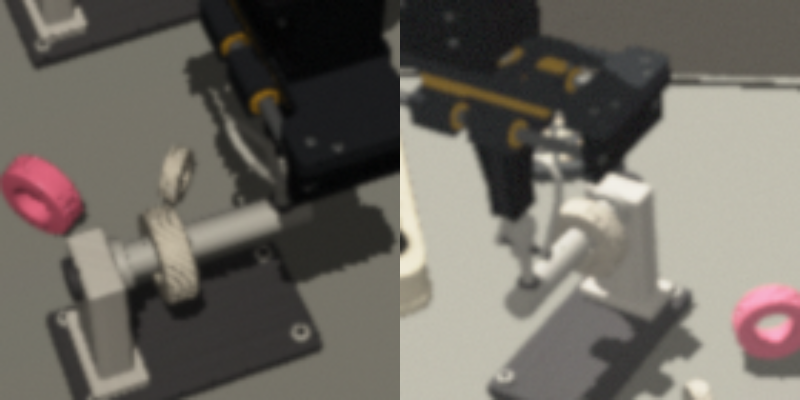

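View pics/wrist2.png

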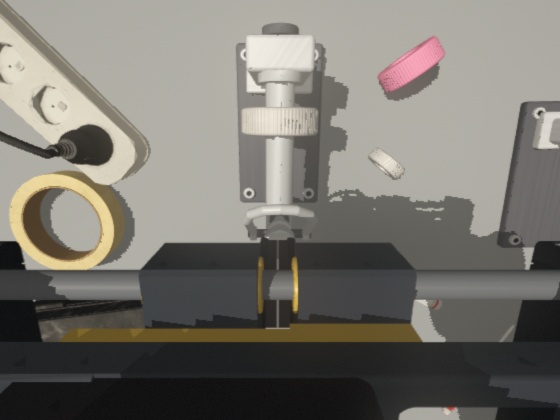

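The fingertips are just above the head and the loop is behind them, clear. I'm pushing down slowly.

```bash
python3 -m pendant '[[[0,0,0],[0,0,0.004],1],[[0,0,0],[0,0,0.004],1],[[0,0,0],[0,0,0.003],1],[[0,0,0],[0,0,0.003],1]]'
python3 -m pendant '[[[0,0,0],[0,0,0.003],1],[[0,0,0],[0,0,0.003],1],[[0,0,0],[0,0,0.003],1],[[0,0,0],[0,0,0.002],1]]'
```

```text
time: 3.2
position: [0.57, 0.1279, 0.1548]
tool_rot: [3.137, 0.173, 0.0]
ft_force: [-0.8, -0.2, 2.8]
grip_width: 0.008
time: 3.7
position: [0.57, 0.1279, 0.1433]
tool_rot: [3.137, 0.173, 0.0]
ft_force: [-1.5, -0.9, 2.7]
grip_width: 0.003
```

```bash
python3 -m pendant '[[[0,0,0],[0,0,0.002],1],[[0,0,0],[0,0,0.002],1],[[0,0,0],[0,0,0.002],1]]'
python3 -m pendant '[[[0,0,0],[0,0,0.001],1],[[0,0,0],[0,0,0],1]]'
python3 - <<'E'
from h import *
grab('side','side3');grab('wrist','wrist3'); grab('scene','scene3')
a=[cv2.imread('pics/%s.png'%n) for n in ('side3','scene3')]
cv2.imwrite('pics/m3.png',np.hstack([cv2.resize(a[0][200:340,200:340],(400,400)),cv2.resize(a[1][100:240,160:300],(400,400))]))
E
```

```text
time: 4.08
position: [0.57, 0.128, 0.1375]
tool_rot: [3.137, 0.173, 0.0]
ft_force: [-1.4, -0.1, 2.5]
grip_width: 0.006
time: 4.32
position: [0.57, 0.128, 0.1365]
tool_rot: [3.137, 0.173, 0.0]
ft_force: [-0.3, -0.0, 2.8]
grip_width: 0.003
```

View pics/m3.png

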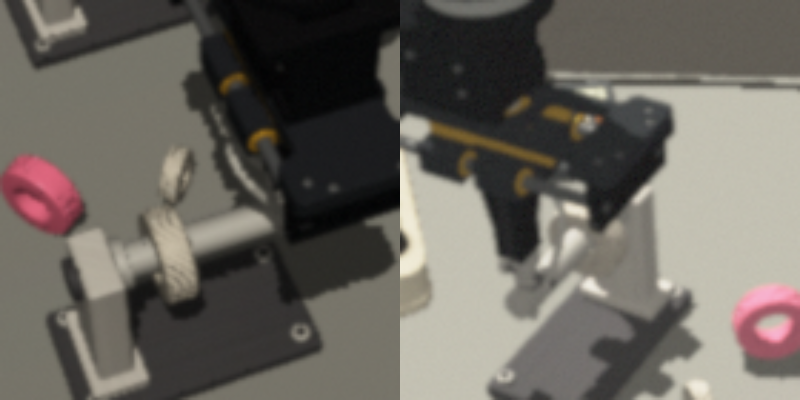

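The pin is following: the collar is close to the shaft and the loop is still open. I'm pressing on in 1 mm steps until the force rises.

```bash
python3 -m pendant '[[[0,0,0],[0,0,0.001],1],[[0,0,0],[0,0,0],1]]'
python3 -m pendant '[[[0,0,0],[0,0,0.001],1],[[0,0,0],[0,0,0],1]]'
```

```text
time: 4.72
position: [0.5701, 0.128, 0.1364]
tool_rot: [-3.137, -0.173, -0.001]
ft_force: [-2.5, -0.5, 6.2]
grip_width: 0.006
time: 4.97
position: [0.5701, 0.128, 0.1364]
tool_rot: [-3.137, -0.173, -0.001]
ft_force: [-4.3, -1.0, 11.2]
grip_width: 0.001
```

It is home: the force rose to 11 N at z=0.1364, as specified. I'm lifting off and looking.

```bash
python3 -m pendant '[[[0,0,0],[0,0,-0.010],1],[[0,0,0],[0,0,-0.020],1],[[0,0,0],[0,0,-0.020],1],[[0,0,0],[0,0,-0.018],1],[[0,0,0],[0,0,0],1]]'
python3 - <<'E'
from h import *
grab('side','side4');d=grab('wrist','wrist4'); grab('scene','scene4')
a=[cv2.imread('pics/%s.png'%n) for n in ('side4','scene4')]
cv2.imwrite('pics/m4.png',np.hstack([cv2.resize(a[0][200:340,200:340],(400,400)),cv2.resize(a[1][100:240,160:300],(400,400))]))
for n in ('side4','wrist4','scene4'):
  P=cloud(dict(np.load('pics/%s.npz'%n))).reshape(-1,3); P=P[np.isfinite(P[:,0])]
  q=P-np.array([.573,.128,0]); c,s=np.cos(.109),np.sin(.109); X=q[:,0]*c+q[:,1]*s;Y=-q[:,0]*s+q[:,1]*c
  S=np.c_[X,Y,P[:,2]]
  m=S[(abs(Y)<.03)&(X>-.02)&(X<.05)&(S[:,2]>.128)&(S[:,2]<.175)]
  h=m[(abs(m[:,0])<.007)&(abs(m[:,1])<.008)]
  l=m[m[:,0]>.012]
  print(n,'head',len(h),np.median(h,0).round(4) if len(h) else '','loop',len(l),l.min(0).round(4),l.max(0).round(4))
E
```

```text
time: 5.6
position: [0.5711, 0.1282, 0.2042]
tool_rot: [-3.136, -0.173, -0.005]
ft_force: [0.7, 0.1, -0.9]
grip_width: 0.005
side4 head 77 [0.0008 0.0014 0.1359] loop 109 [ 0.012  -0.017   0.1374] [0.0304 0.0211 0.1663]
wrist4 head 398 [0.0003 0.0003 0.1359] loop 502 [ 0.012  -0.0192  0.14  ] [0.0298 0.0197 0.1667]
scene4 head 38 [-0.0007 -0.0013  0.1349] loop 109 [ 0.0122 -0.0213  0.1359] [0.0296 0.018  0.1656]
```

View pics/m4.png

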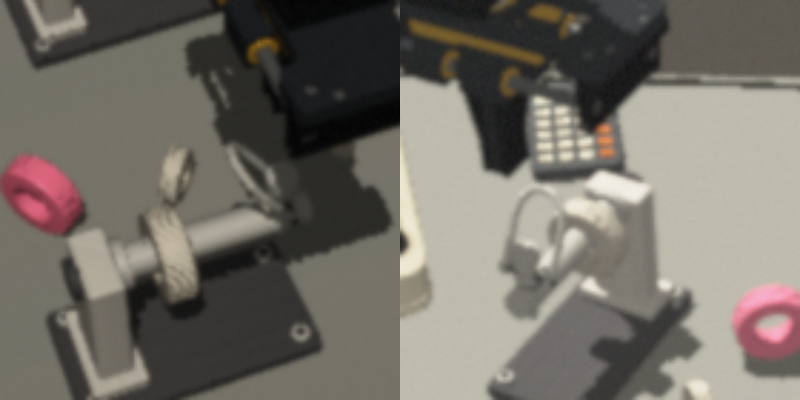

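The head is at 0.1359, so the pin is home. The loop is open, with its end at stand x=+30 mm, z=0.166. I'm moving behind the loop, above the ring.

```bash
python3 -m pendant '[[[0,0,0],[0.025,0,0],1],[[0,0,0],[0.026,0,0],1],[[0,0,0],[0,0,0],1],[[0,0,0],[0,0,0.018],1],[[0,0,0],[0,0,0.018],1],[[0,0,0],[0,0,0.018],1],[[0,0,0],[0,0,0],1]]'
python3 - <<'E'
from h import *
grab('side','side5');d=grab('wrist','wrist5'); grab('scene','scene5')
a=[cv2.imread('pics/%s.png'%n) for n in ('side5','scene5')]
cv2.imwrite('pics/m5.png',np.hstack([cv2.resize(a[0][200:340,200:340],(400,400)),cv2.resize(a[1][100:240,160:300],(400,400))]))
E
```

```text
time: 6.62
position: [0.6189, 0.1331, 0.1459]
tool_rot: [3.136, 0.173, -0.007]
ft_force: [0.2, 0.3, 0.6]
grip_width: 0.003
```

View pics/m5.png

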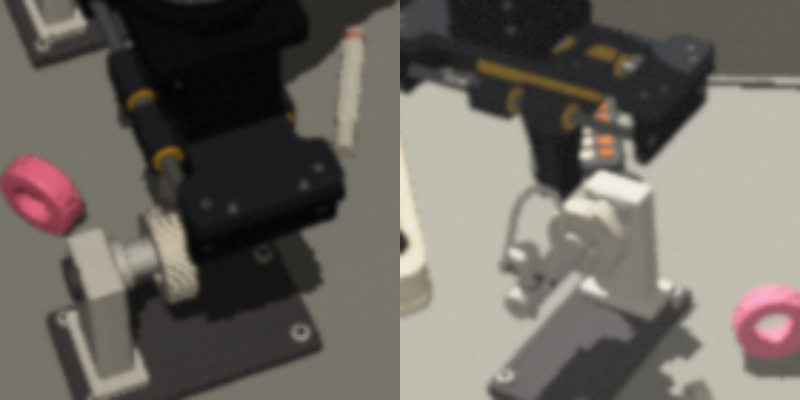

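```bash
python3 -m pendant '[[[0,0,0],[-0.010,0,-0.001],1],[[0,0,0],[-0.010,0,-0.001],1],[[0,0,0],[-0.010,0,0],1],[[0,0,0],[-0.010,0,0],1],[[0,0,0],[-0.010,0,0],1],[[0,0,0],[-0.010,0,0],1],[[0,0,0],[-0.010,0,0],1],[[0,0,0],[0,0,0],1]]'
python3 - <<'E'
from h import *
grab('side','side6');d=grab('wrist','wrist6'); grab('scene','scene6')
a=[cv2.imread('pics/%s.png'%n) for n in ('side6','scene6')]
cv2.imwrite('pics/m6.png',np.hstack([cv2.resize(a[0][200:340,200:340],(400,400)),cv2.resize(a[1][100:240,160:300],(400,400))]))
E
```

```text
time: 7.78
position: [0.5505, 0.1259, 0.1507]
tool_rot: [3.137, 0.173, 0.0]
ft_force: [0.2, -0.6, -0.8]
grip_width: 0.007
```

View pics/m6.png

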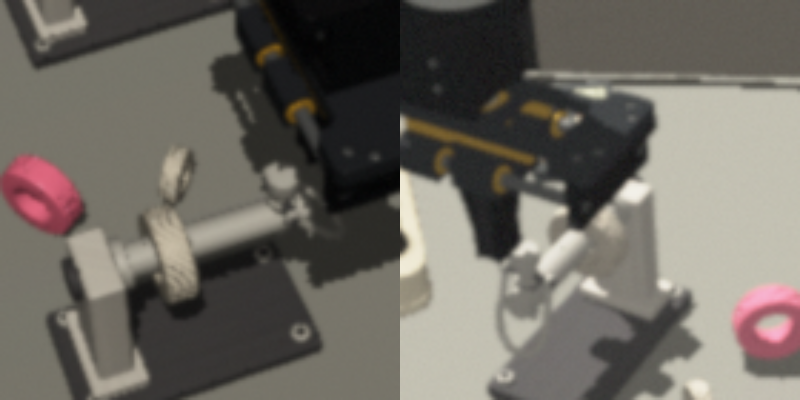

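The loop has fallen round the free shaft end. I'm lifting clear and measuring.

```bash
python3 -m pendant '[[[0,0,0],[0,0,-0.02],1],[[0,0,0],[0,0,-0.03],1],[[0,0,0],[-0.02,0,-0.03],1],[[0,0,0],[-0.03,0,-0.02],1],[[0,0,0],[-0.03,0,0],1],[[0,0,0],[0,0,0],1],[[0,0,0],[0,0,0],1]]'
python3 - <<'E'
from h import *
for n in('side','wrist','scene'): grab(n,n+'7')
a=[cv2.imread('pics/%s.png'%n) for n in ('side7','scene7')]
cv2.imwrite('pics/m7.png',np.hstack([cv2.resize(a[0][200:340,200:340],(400,400)),cv2.resize(a[1][100:240,160:300],(400,400))]))
for n in ('side7','scene7'):
  P=cloud(dict(np.load('pics/%s.npz'%n))).reshape(-1,3); P=P[np.isfinite(P[:,0])]
  q=P-np.array([.573,.128,0]); c,s=np.cos(.109),np.sin(.109); X=q[:,0]*c+q[:,1]*s;Y=-q[:,0]*s+q[:,1]*c
  S=np.c_[X,Y,P[:,2]]
  h=S[(abs(X)<.007)&(abs(Y)<.008)&(S[:,2]>.125)&(S[:,2]<.175)]
  l=S[(X<-.017)&(X>-.06)&(abs(Y)<.03)&(S[:,2]>.03)&(S[:,2]<.13)]
  r=S[(X>.03)&(X<.095)&(abs(Y)<.03)&(S[:,2]>.114)&(S[:,2]<.14)]
  print(n,'head',np.median(h,0).round(4),'loop',len(l),'low',l[np.argsort(l[:,2])[:8]].round(3).tolist(),'ring',r.min(0).round(3),r.max(0).round(3))
E
```

```text
time: 8.8
position: [0.4723, 0.1171, 0.2506]
tool_rot: [-3.137, -0.172, -0.001]
ft_force: [0.5, 0.4, -0.2]
grip_width: 0.008
side7 head [0.0006 0.0017 0.1359] loop 0 low [] ring [ 0.058 -0.019  0.114] [0.095 0.023 0.124]
scene7 head [ 0.0002 -0.0017  0.1347] loop 42 low [[-0.017, -0.003, 0.063], [-0.018, 0.003, 0.064], [-0.018, 0.005, 0.065], [-0.019, -0.01, 0.065], [-0.017, -0.012, 0.067], [-0.017, -0.006, 0.092], [-0.018, -0.005, 0.092], [-0.018, -0.001, 0.093]] ring [ 0.056 -0.019  0.114] [0.094 0.015 0.122]
```

View pics/m7.png

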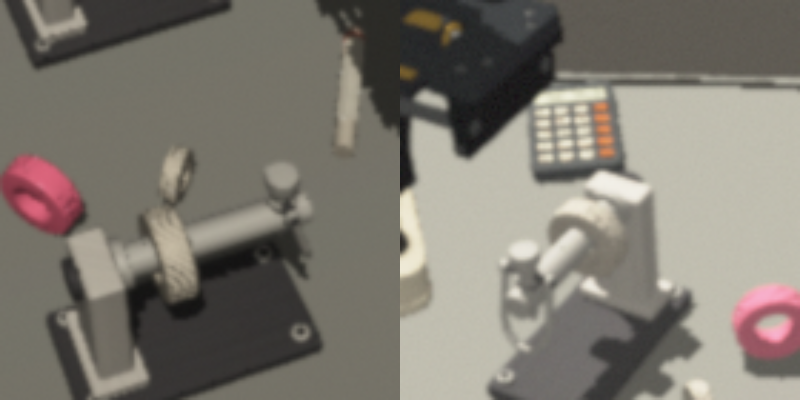

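View pics/scene7.png

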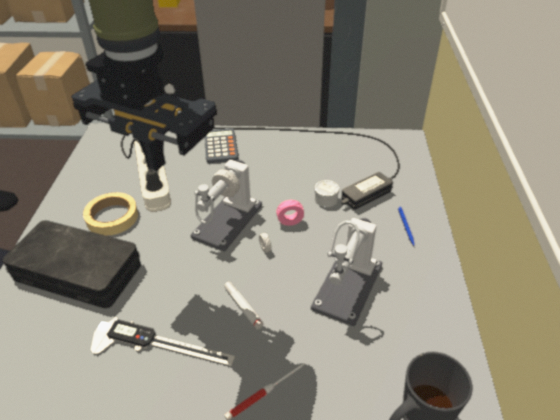

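Run:
```python
from h import *
print(order.close_job())
```

```text
the job is handed in; nothing more can be done
None
```

I pushed the ring stand's hitch pin home, swung its loop shut over the shaft end, and handed the job in at about 9 s of robot time.

- **Pin:** I pressed the head down with the closed fingertips until the force rose to 11 N at a tool height of 136.4 mm. My last readings put the head at 134.7 to 135.9 mm, where 136 mm is fully home. The loop was still open when the pin reached home.
- **Loop:** I swept it forward from the post's side and it fell shut. Its end now measures about x = -15 to -17 mm, z = 63 mm in the stand's frame. Fully shut works out to about -13 mm and 63 mm, so it is within the 17 degrees allowed.
- **Ring:** It is still on the shaft behind the pin, with its top at about 123 mm.
- **Empty stand:** The arm stayed clear of it, and in the last picture its loop still leans back. I did not measure its pin or loop angle.
- **Arm:** It was parked clear, touching nothing, with a wrist force under 1 N.

One check came up short: in the final side picture the depth data showed no loop points, so the shut-loop figure comes from the scene camera alone. Otherwise no checks failed or disagreed beyond the roughly 2 mm of calibration error.

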